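# Shut the test fixture's cover and lock its quarter-turn fastener

## Task

A board sits ready in the grey test fixture on the bench. Swing the fixture's blue cover fully shut, line the red wing of the quarter-turn fastener up with the white marks on the cover, push it in, and turn it a quarter turn so that it locks the cover down; then let go. Leave the screwdriver, cutters, spool and bottle round it where they are.

Things in the scene. Friction and masses are not known exactly. Their poses are not given: they have to be found in the camera images.
- fixture: Grey open-topped box, 200 (x) x 160 (y) mm, walls up to 62 mm, fixed on the bench; origin at the centre of its underside at bench level, z up, x from its front (terminals, near the robot) to its hinge side. The cover's hinge line runs parallel to y through (92, 0, 66) mm.
- strike_slot (a point): Centre of the slot, on top of a fixed 4 mm steel plate inside the box, at (-55, 0, 54) mm in the fixture's frame, right below the fastener when the cover is shut; axes as the fixture. The slot is 33 mm along x and 13 mm across y; the fastener's key bar must pass through it.
- cover (a joint): Angle of the blue cover, rad: 0 shut (flat on the box), larger more open, starts 0.5 to 0.9. Plate 164 mm wide, 8 mm thick (hinge line at mid thickness; top at 70 mm when shut), hinged at the far side: its front edge stands up. Stiff hinge, stays at any angle; 2 to 4 N down on its front part moves it. The front 82 mm is solid but for the fastener, a clear window lies behind.
- cover_front_edge (a point): Middle of the cover's front edge, on its top face, 190 mm from the hinge line. Axes as the cover: x toward the hinge, y along the edge, z out of the top face.
- cover_at_fastener (a point): Point on the cover's top face on the fastener's axis, 43 mm behind the front edge, midway across. Axes as the cover: x toward the hinge, z out of the top face (up when shut). Two white marks on the cover, in front of and behind the fastener, lie on its x axis: the direction of the slot below.
- fastener_grip (a point): Grip point of the fastener's red wing (64 mm long, 13 mm thick, 30 mm tall, white line along its top), on the fastener's axis, 10 mm below the wing's top. x along the wing, y across its thickness, z along the axis away from the cover. The wing stands on a hub 22 mm in diameter. Its lower edge is 20 mm above the cover's top face when out, 6 mm when fully in.
- fastener_slide (a joint): How far the fastener is pushed into the cover along its axis, m: 0 out (at the start; grip point 40 mm above the cover's top face), 0.014 fully in (26 mm). Captive, friction about 2.5 N, no spring: it stays where left. With the cover shut it goes in only when lined up with the slot within about 0.15 rad; else it stops after about 2 mm.
- fastener (a joint): Turn of the wing in the cover, rad, anticlockwise from above: 0 or pi along the white marks, starts 0.5 to 2.64. Turns either way, friction about 0.04 N m. A key bar 28 x 9 x 6 mm under the cover is parallel to the wing. Pushed fully in through the slot, it turns freely below the plate; a quarter turn either way (to pi/2 or -pi/2, or 3 pi/2) sets the bar across the slot and locks the cover.
- blue_screwdriver: Blue-handled screwdriver, 151 mm long, lying on the bench beside the fixture; bystander. Origin under its middle.
- red_cutters: Red-handled cutters, 120 mm long, 45 mm wide, lying in front of the fixture; bystander. Origin under their middle.
- white_spool: White spool, 56 mm in diameter, 36 mm tall, standing left of the fixture; bystander. Origin under its middle.
- white_bottle: White bottle with a blue cap, 52 mm in diameter, 125 mm tall, standing behind the fixture; bystander. Origin under its middle.

How it is judged:
By the outcome, as a careful person would: the job done as asked, in the order asked, and still so for the second after the job is handed in, with the robot touching nothing.
It also fails if it takes over 51 s, if anything falls off the work surface, if the arm or the gripper's body presses on something with over 40 N, if the wrist force passes 120 N, or if a joint passes its speed limit or range.

## Robot

A 6-joint arm with a two-finger parallel gripper is mounted at the origin on a cart in front of the work surface, level with it; the furniture and walls round the work are solid. World frame = base frame: x ahead of the robot, y to its left, z up, the work surface at z = 0. Lengths are in m, angles in rad, forces in N, time in s.
With the tool pointing down it reaches from about 0.425 to 0.95 m from the base axis. Payload 3.5 kg.
Tool frame: the origin (TCP) lies at the very end of the fingers, on their centre line; the grasp point (between the pads) lies 19 mm behind it; y points along the fingers, z is the direction in which the jaws open and shut, and the axes are right-handed (so a half turn about y gives the same grasp; the last joint's range is limited). The gripper opens to 85 mm and grips with 20 to 120 N. Pads are 22 mm wide; open, the fingers measure 114 mm over their backs; the gripper's body (76 mm by 85 mm) begins 54 mm behind the grasp point. The pads swing forward as they close: fully open they stand 13 mm farther back than shut.
Start: joints at [1.162, 0.286, 1.577, -0, 1.279, -0.15], TCP at [0.173, 0.653, 0.231] pointing down, gripper open.
Joint ranges: [-2.77, 2.77], [-0.9, 2.22], [0.21, 2.48], [-1.53, 4.67], [0.24, 2.81], [-2.84, 2.84]. Speed limits (rad/s): [2.79, 2.79, 3.14, 3.14, 3.14, 3.14].

## Interface

Orientations are given as a unit quaternion [x, y, z, w].
In Python, from plant import ctrl gives the robot as it stands. The module is installed in compiled form; this text tells all that it offers.
- The arm moves only by the tool jog_arm, never from a script. Its argument "deltas" is a list of rows, each a list of 3 entries, a list of its own where there are three numbers: the turn, a rotation vector about the tool's x, y, z in rad, then the shift along the tool's x, y, z in m, then the opening, from 0 (shut) to 1 (fully open). In form: [[[wx, wy, wz], [dx, dy, dz], gripper], ...]. A call has 1 to 10 rows; each row is the pose to reach, as a shift and turn from the pose measured when the call began, along the tool's axes at that moment; what a row does not reach only later rows make up. A row lasts 1/12 s, in which the tool goes at most 41.7 mm and 7.16 degrees, less where a joint would pass 70% of its speed; a pose out of reach is approached as far as the arm can. A call with a gripper value outside its range is refused whole. The fingers move at their own pace and stop on an object; "force" is the grip in N (left out, the last holds). Time passes only in rows, so rows that repeat a pose let the fingers close. It gives the time, the measured TCP pose, the force and the opening at its end, in the units of the state.
- ctrl.get_state(): the state, without advancing time (a new reading comes with each control period).
- ctrl.read_camera(name): name is "side" or "top" or "wrist"; returns a dict with "pixels" (420x560x3 uint8, blue, green, red), "range_z" (420x560 float32, m along the optical axis (not along the pixel's ray), 0 where there is no reading), "fx", "fy", "cx", "cy" (pixels), "T" (4x4, takes a point from camera to world coordinates); the wrist camera has in their place "mount" (4x4, takes a point from camera to tool coordinates, whose origin is the TCP and whose axes are the tool frame's). Camera axes: x right, y up, looking along -z (the intrinsics and any distortion apply to the point x, -y, -z); pixel columns grow to the right and rows downward; lengths in m; the calibration is good to about 2 mm. A picture is of the moment at which its call begins: read the wrist's pose just before it.
- ctrl.sign_off(): hands the job in, once; it reports no verdict.
The state is a dict: "time": time; "qpos": joint angles; "dq": joint speeds; "joint_efforts": joint torques, N m; "eef_pos": TCP position; "tcp_rot": TCP orientation; "contact_force": force on the tool from outside, world axes, zero at the start; "wrist_torque": the same for the moment, N m; "opening": opening from 0.0 (shut) to 1.0 (fully open).
Only numpy, scipy, OpenCV 4.12 (cv2) and the standard library are available. Lean on these libraries where they do the work, as an engineer would, in place of code of your own. Each camera call takes 0.05 s, during which the arm holds its last target.

## Working session

There is one attempt and no reset: what is moved stays moved. The work goes in short steps, Python scripts to look and compute and a tool call to move; the robot and the scene stay as the last step left them, time stands still between calls to the robot, and variables do not carry over. Pictures are saved under pics/ and viewed, and the job is handed in when it is done.

Besides the shell and the picture viewer there is one more tool, called after ">>>" as name(argument=value, ...) on one line, values as JSON. jog_arm: Moves the arm, as the interface text tells. Its arguments: {"type":"object","properties":{"deltas":{"type":"array","items":{"type":"array"}},"force":{"type":"number"}},"required":["deltas"]}

```bash
mkdir -p pics
cat > h.py <<'E'
import numpy as np,cv2
from plant import ctrl
from scipy.spatial.transform import Rotation as R
def grab(n,f):
    s=ctrl.get_state(); d=ctrl.read_camera(n)
    if 'mount' in d:
        T=np.eye(4);T[:3,:3]=R.from_quat(s['tcp_rot']).as_matrix();T[:3,3]=s['eef_pos'];d['T']=T@np.array(d['mount'])
    cv2.imwrite('pics/'+f,d['pixels']); np.savez('/tmp/'+f+'.npz',**{k:v for k,v in d.items()})
    return d
def cloud(d):
    z=d['range_z'];v,u=np.mgrid[:z.shape[0],:z.shape[1]]
    P=np.stack([(u-d['cx'])/d['fx']*z,-(v-d['cy'])/d['fy']*z,-z],-1)
    T=np.array(d['T']);return P@T[:3,:3].T+T[:3,3]
E
python3 - <<'E'
from h import *
print(ctrl.get_state())
for n in('side','top','wrist'):
    d=grab(n,n+'0.png');print(n,d.keys(),d['fx'],d['cx'],d['cy'],np.round(d['T'],3).tolist())
E
```

```text
{'time': 0.0, 'qpos': array([ 1.16200747e+00,  2.87207715e-01,  1.57819813e+00, -4.40654870e-06,
        1.27857659e+00, -1.50008446e-01]), 'dq': array([ 0.00070634,  0.00086832,  0.00028596, -0.00090829, -0.00074039,
       -0.00045168]), 'joint_efforts': array([ 1.47498686e-03, -4.05982411e+01, -2.92624766e+01, -3.39497467e-05,
        5.98706290e-03,  7.56525338e-06]), 'eef_pos': array([0.17244596, 0.65191696, 0.22990769]), 'tcp_rot': array([ 0.70200802, -0.09146867,  0.09100552, -0.7003829 ]), 'contact_force': array([-5.19031705e-01, -5.16701921e-04, -2.41240872e-01]), 'wrist_torque': array([-0.0106352 ,  0.00652663,  0.02838963]), 'opening': 1.0029499627012146}
side dict_keys(['pixels', 'range_z', 'fx', 'fy', 'cx', 'cy', 'T']) 547.0562167781948 282.9872317319915 204.4321655385101 [[0.978, 0.121, -0.171, 0.376], [-0.209, 0.508, -0.835, -0.853], [-0.014, 0.853, 0.522, 0.653], [0.0, 0.0, 0.0, 1.0]]
top dict_keys(['pixels', 'range_z', 'fx', 'fy', 'cx', 'cy', 'T']) 526.7585625274452 285.71993803104516 217.6791282305618 [[0.038, 0.979, -0.201, 0.37], [-0.999, 0.038, -0.005, 0.025], [0.002, 0.201, 0.98, 1.166], [0.0, 0.0, 0.0, 1.0]]
wrist dict_keys(['pixels', 'range_z', 'fx', 'fy', 'cx', 'cy', 'mount', 'T']) 313.0743993324297 277.4756507069906 206.16852255880679 [[0.255, -0.928, -0.271, 0.102], [0.967, 0.244, 0.074, 0.67], [-0.002, -0.281, 0.96, 0.372], [0.0, 0.0, 0.0, 1.0]]
```

View pics/side0.png

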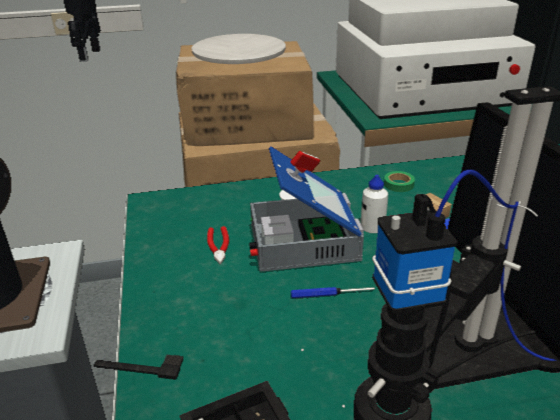

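View pics/top0.png

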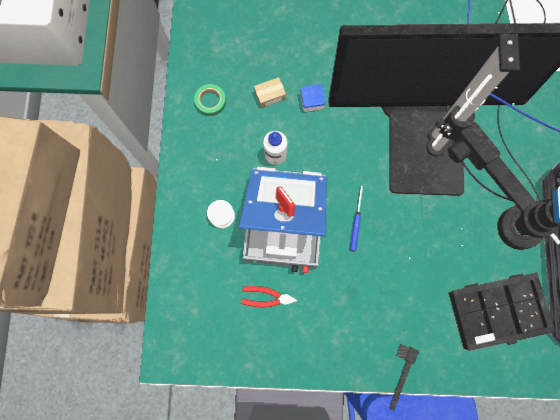

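The top view shows the fixture at about (283,218), the blue cover raised, and the red wing at (285,202). The bottle is at (275,147), the spool at (221,214), the screwdriver at (356,220) and the cutters at (268,297).

```bash
cat > m.py <<'E'
from h import *
def L(f):
    return dict(np.load('/tmp/'+f+'.npz'))
def reg(d,P,lo,hi): return ((P>lo)&(P<hi)).all(-1)&(d['range_z']>0)
E
python3 - <<'E'
from m import *
for n in('top0.png','side0.png'):
    d=L(n);P=cloud(d);hsv=cv2.cvtColor(d['pixels'],cv2.COLOR_BGR2HSV);H,S,V=[hsv[...,i].astype(int) for i in range(3)]
    box=reg(d,P,[.4,-.15,.02],[.85,.25,.3])
    bl=box&(H>100)&(H<125)&(S>150)
    nl,lab,st,c=cv2.connectedComponentsWithStats(bl.astype(np.uint8))
    k=1+st[1:,4].argmax();m=lab==k;Q=P[m]
    c0=Q.mean(0);n_=np.linalg.svd(Q-c0)[2][2];n_*=np.sign(n_[2]);
    r=(Q-c0)@n_
    g=abs(r)<.006;Q=Q[g];c0=Q.mean(0);n_=np.linalg.svd(Q-c0)[2][2];n_*=np.sign(n_[2])
    print(n,'cover',m.sum(),Q.min(0),Q.max(0),c0,n_,'tilt',np.arccos(n_[2]),'std',((Q-c0)@n_).std(), 'az',np.arctan2(n_[1],n_[0]))
    rd=box&((H<8)|(H>172))&(S>150)&reg(d,P,[.4,-.15,.09],[.85,.25,.3])
    Q2=P[rd];print('red',rd.sum(),Q2.min(0),Q2.max(0),Q2.mean(0), 'h over plane',np.percentile((Q2-c0)@n_,[1,50,99]))
    gr=box&(S<40)&(P[...,2]>.055)&(P[...,2]<.068)
    Q3=P[gr];print('rim',gr.sum(),Q3.min(0),Q3.max(0))
    rr=cv2.minAreaRect(Q3[:,:2].astype(np.float32)*1000);print(rr)
    v,u=np.where(box);im=d['pixels'][v.min()-20:v.max()+20,u.min()-20:u.max()+20]
    print(u.min()-20,v.min()-20);cv2.imwrite('pics/z'+n,cv2.resize(im,None,fx=3,fy=3,interpolation=cv2.INTER_CUBIC)[:600,:800])
E
```

```text
top0.png cover 695 [0.54592411 0.02962398 0.08401599] [0.67760891 0.11671564 0.19015636] [0.58800825 0.08387303 0.15813248] [ 0.62430614 -0.0354768   0.78037378] tilt 0.6755329839670954 std 0.00130639216805635 az -0.05676491002451537
red 258 [0.57351789 0.01583797 0.17462623] [0.63089218 0.05110527 0.21932158] [0.59588848 0.03391268 0.19832622] h over plane [0.01864275 0.03925097 0.05107416]
rim 657 [ 0.49677952 -0.04839955  0.0550011 ] [0.75254786 0.11896846 0.06799469]
((626.277099609375, 32.502323150634766), (158.97775268554688, 251.50653076171875), 86.34696960449219)
184 91
side0.png cover 1561 [ 0.53680382 -0.05582846  0.06637464] [0.69682362 0.11488269 0.18830194] [0.60123473 0.00747817 0.13996398] [ 0.62563364 -0.04694502  0.77870322] tilt 0.6782000975494111 std 0.0014283447468281067 az -0.07489561073397992
red 374 [0.57055052 0.0119813  0.16033605] [0.63063761 0.04654483 0.21776348] [0.59751108 0.02535087 0.19124413] h over plane [0.01950062 0.03701273 0.05031042]
rim 890 [ 0.49385526 -0.05525009  0.05501569] [0.77760548 0.11699373 0.06799071]
((637.0730590820312, 29.135066986083984), (163.93771362304688, 278.3444519042969), 86.4612045288086)
229 126
```

Run:
```python
from m import *
yaw=-.063
X=np.array([np.cos(yaw),np.sin(yaw),0]);Y=np.array([-X[1],X[0],0])
for n in('top0.png','side0.png'):
    d=L(n);P=cloud(d);hsv=cv2.cvtColor(d['pixels'],cv2.COLOR_BGR2HSV);H,S,V=[hsv[...,i].astype(int) for i in range(3)]
    box=reg(d,P,[.45,-.1,.06],[.8,.15,.3])
    bl=box&(H>100)&(H<125)&(S>150)
    Q=P[bl];c0=np.median(Q,0)
    for i in range(4):
        n_=np.linalg.svd(Q-Q.mean(0),full_matrices=False)[2][2];n_*=np.sign(n_[2]);c0=Q.mean(0)
        A=P[bl];Q=A[abs((A-c0)@n_)<.005]
    th=np.arccos(n_[2]); 
    # hinge x: mid plane at z=.066 (use X,z slice)
    nx=n_@X
    hx=(c0-.004*n_)@X+ (-(0.066-(c0-.004*n_)[2])*n_[2])/nx
    e=np.array(X*-np.cos(th)+[0,0,np.sin(th)])
    hy=Q@Y; print(n,'tilt',th,'az',np.arctan2(n_[1],n_[0]),'hinge x',hx,'ylims',np.percentile(hy,[0,.5,1,99,99.5,100]),'front dist',np.percentile((Q-(X*hx+[0,0,.066]))@e,[1,99.5,100]))
    # fixture box y limits
    g=box&(S<60)&(P[...,2]>.056)&(P[...,2]<.066); q=P[g]; print(np.percentile(q@Y,[0,1,5,95,99,100]),np.percentile(q@X,[0,1,5]))
```

```text
top0.png tilt 0.6751602691057116 az -0.06107107902274313 hinge x 0.6902075014953934 ylims [-0.00921073 -0.00856538 -0.00829013  0.15074987  0.15134779  0.15314023] front dist [0.00695982 0.19190903 0.19259496]
[-0.00772458 -0.00726594 -0.00578512  0.15028367  0.15143616  0.15189368] [0.49724886 0.49762797 0.49813866]
side0.png tilt 0.6775088054997728 az -0.0735423904054921 hinge x 0.685208057012201 ylims [-0.01510508 -0.01346415 -0.01311002  0.14885977  0.14986211  0.1540524 ] front dist [0.00049592 0.18882286 0.18947906]
[-0.0128898  -0.0113604  -0.01032532  0.14675608  0.14895198  0.15108174] [0.49511184 0.49540243 0.49631773]
```

View pics/ztop0.png

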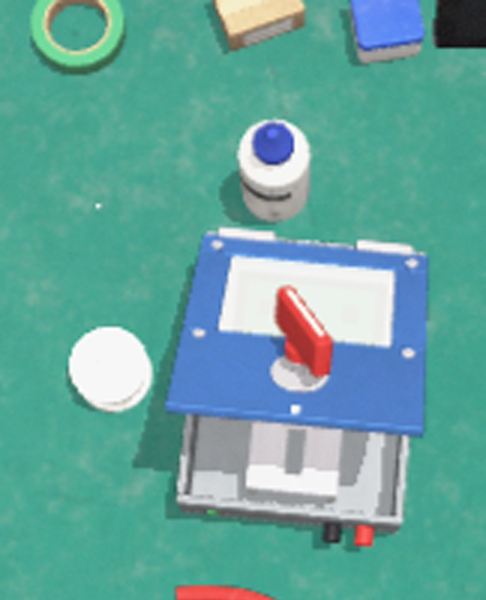

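View pics/zside0.png

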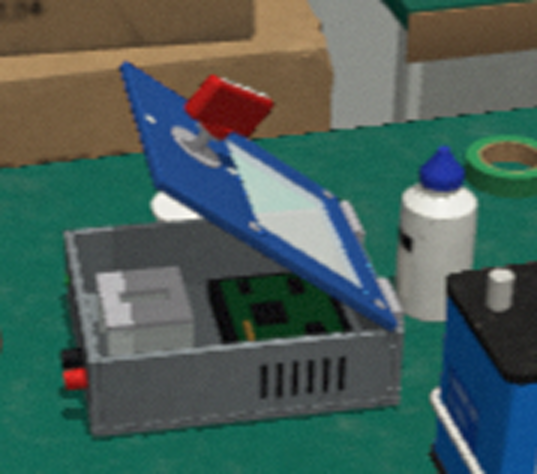

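```bash
cat >> m.py <<'E'
yaw=-.063
X=np.array([np.cos(yaw),np.sin(yaw),0]);Y=np.array([-X[1],X[0],0]);Z=np.array([0,0,1.])
O=X*.596+Y*.0695
def fx(x,y,z): return O+X*x+Y*y+Z*z
def delta(p,az):
    s=ctrl.get_state();M=R.from_quat(s['tcp_rot']).as_matrix()
    z=np.array([np.cos(az),np.sin(az),0]);y=-Z;x=np.cross(y,z)
    G=np.stack([x,y,z],1);w=R.from_matrix(M.T@G).as_rotvec();t=M.T@(np.array(p)-s['eef_pos'])
    return np.round(w,3),np.round(t,4)
def st():
    s=ctrl.get_state();M=R.from_quat(s['tcp_rot']).as_matrix()
    print('t',s['time'],'pos',s['eef_pos'].round(4),'az',np.arctan2(M[1,2],M[0,2]).round(3),'ydir',M[:,1].round(3),'q',s['qpos'].round(2),'F',s['contact_force'].round(1),'T',s['wrist_torque'].round(2),'op',round(s['opening'],3))
E
python3 - <<'E'
from m import *
st();s=ctrl.get_state();print(R.from_quat(s['tcp_rot']).as_matrix().round(3))
for n in('top0.png','side0.png'):
    d=L(n);P=cloud(d);hsv=cv2.cvtColor(d['pixels'],cv2.COLOR_BGR2HSV);H,S,V=[hsv[...,i].astype(int) for i in range(3)]
    rd=((H<8)|(H>172))&(S>150)&reg(d,P,[.4,-.15,.09],[.85,.25,.3]);th=.677
    h=fx(92,0,66) if 0 else fx(.092,0,.066)
    ex=X*np.cos(th)-Z*np.sin(th);ez=X*np.sin(th)+Z*np.cos(th)
    Q=P[rd]-h;u=np.stack([Q@ex,Q@Y,Q@ez],1);u=u[u[:,2]>.034]
    e=u[:,:2]-u[:,:2].mean(0);v=np.linalg.svd(e,full_matrices=False)[2][0];print(u.mean(0),np.arctan2(v[1],v[0]),u.min(0),u.max(0))
th=.677
p=fx(.092-.172*np.cos(th)+.004*np.sin(th),.055,.066+.172*np.sin(th)+.004*np.cos(th)+.02);print(p,delta(p,1.5))
E
```

```text
t 0.15 pos [0.1725 0.652  0.2302] az 1.312 ydir [-0.001 -0.002 -1.   ] q [ 1.16  0.29  1.58  0.    1.28 -0.15] F [ 0.4  0.  -0.4] T [-0.02 -0.01  0.05] op 1.001
[[ 0.967 -0.001  0.256]
 [-0.256 -0.002  0.967]
 [-0.    -1.    -0.002]]
[-0.15705317  0.00171881  0.04668537] -2.5547722196687275 [-0.17751548 -0.01676191  0.03401654] [-0.12200327  0.0202443   0.05693835]
[-0.15128398 -0.00627517  0.04430764] 0.46171173800014065 [-0.17811495 -0.01957773  0.03411111] [-0.11940809  0.01658977  0.05355874]
[0.56317389 0.08922051 0.19686851] (array([ 0.002, -0.188, -0.   ]), array([ 0.5217,  0.034 , -0.444 ]))
```

>>> jog_arm(deltas=[[[0,1.2,0],[0.26,-0.01,-0.222],0],[[0,1.2,0],[0.26,-0.01,-0.222],0],[[0,1.2,0],[0.26,-0.01,-0.222],0],[[0,1.2,0],[0.26,-0.01,-0.222],0],[[0,1.2,0],[0.26,-0.01,-0.222],0],[[0,1.2,0],[0.26,-0.01,-0.222],0],[[0,1.2,0],[0.26,-0.01,-0.222],0],[[0,1.2,0],[0.26,-0.01,-0.222],0],[[0,1.2,0],[0.26,-0.01,-0.222],0],[[0,1.2,0],[0.26,-0.01,-0.222],0]])

```text
time: 0.98
eef_pos: [0.3688, 0.3683, 0.2405]
tcp_rot: [0.525, -0.473, 0.474, -0.524]
contact_force: [0.7, -0.2, 0.1]
opening: -0.001
```

Run:
```python
from m import *
st()
th=.677
p=fx(.092-.172*np.cos(th)+.004*np.sin(th),.055,.066+.172*np.sin(th)+.004*np.cos(th)+.02);print(p,delta(p,-1.07))
```

```text
t 0.9833 pos [0.3688 0.3683 0.2405] az 0.102 ydir [-0.    -0.002 -1.   ] q [ 0.59 -0.06  1.94 -0.    1.27  0.49] F [ 0.7 -0.2  0.1] T [-0.04 -0.01  0.  ] op -0.001
[0.56317389 0.08922051 0.19686851] (array([-1.000e-03,  1.172e+00,  2.000e-03]), array([0.2973, 0.0442, 0.1651]))
```

>>> jog_arm(deltas=[[[0,1.17,0],[0.297,0.01,0.165],0],[[0,1.17,0],[0.297,0.01,0.165],0],[[0,1.17,0],[0.297,0.01,0.165],0],[[0,1.17,0],[0.297,0.01,0.165],0],[[0,1.17,0],[0.297,0.01,0.165],0],[[0,1.17,0],[0.297,0.01,0.165],0],[[0,1.17,0],[0.297,0.01,0.165],0],[[0,1.17,0],[0.297,0.02,0.165],0],[[0,1.17,0],[0.297,0.044,0.165],0],[[0,1.17,0],[0.297,0.044,0.165],0]])

```text
time: 1.82
eef_pos: [0.5621, 0.0863, 0.1919]
tcp_rot: [0.175, -0.685, 0.686, -0.169]
contact_force: [-0.5, 0.2, -1.0]
opening: -0.002
```

Run:
```python
from m import *
st()
for th in (.677,.5,.3,.15,.05,0,-.01):
    p=fx(.092-.172*np.cos(th)+.004*np.sin(th),.055,.066+.172*np.sin(th)+.004*np.cos(th));print(th,p,delta(p,-1.07))
```

```text
t 1.8167 pos [0.5621 0.0863 0.1919] az -1.078 ydir [-0.008 -0.003 -1.   ] q [-0.02  0.09  1.87 -0.    1.18  1.05] F [-0.5  0.2 -1. ] T [ 0.    0.06 -0.01] op -0.002
0.677 [0.56317389 0.08922051 0.17686851] (array([ 0.001, -0.008,  0.008]), array([-0.0025,  0.015 , -0.0021]))
0.5 [0.54574257 0.09032014 0.15197152] (array([ 0.001, -0.008,  0.008]), array([ 0.0121,  0.0401, -0.0112]))
0.3 [0.53166127 0.09120844 0.12065082] (array([ 0.001, -0.008,  0.008]), array([ 0.0239,  0.0715, -0.0186]))
0.15 [0.52533876 0.09160728 0.09565844] (array([ 0.001, -0.008,  0.008]), array([ 0.029 ,  0.0966, -0.022 ]))
0.05 [0.5232287  0.09174039 0.07859142] (array([ 0.001, -0.008,  0.008]), array([ 0.0307,  0.1136, -0.023 ]))
0 [0.52281465 0.09176651 0.07      ] (array([ 0.001, -0.008,  0.008]), array([ 0.031 ,  0.1222, -0.0233]))
-0.01 [0.52278331 0.09176849 0.06827983] (array([ 0.001, -0.008,  0.008]), array([ 0.031 ,  0.124 , -0.0233]))
```

>>> jog_arm(deltas=[[[0,0,0],[-0.002,0.015,-0.002],0],[[0,0,0],[0.005,0.027,-0.007],0],[[0,0,0],[0.012,0.04,-0.011],0],[[0,0,0],[0.018,0.055,-0.015],0],[[0,0,0],[0.024,0.071,-0.018],0],[[0,0,0],[0.027,0.084,-0.02],0],[[0,0,0],[0.029,0.097,-0.022],0],[[0,0,0],[0.03,0.105,-0.0225],0],[[0,0,0],[0.031,0.112,-0.023],0],[[0,0,0],[0.031,0.115,-0.023],0]])

```text
time: 2.65
eef_pos: [0.5224, 0.0916, 0.0763]
tcp_rot: [0.176, -0.686, 0.686, -0.169]
contact_force: [-0.1, -0.3, 0.7]
opening: -0.0
```

Run:
```python
from m import *
st()
p=fx(.092-.172,.055,.069);print(delta(p,-1.07))
```

```text
t 2.65 pos [0.5224 0.0916 0.0763] az -1.078 ydir [-0.01  -0.003 -1.   ] q [-0.02  0.16  2.04 -0.    0.95  1.06] F [-0.1 -0.3  0.7] T [0.04 0.16 0.  ] op -0.0
(array([ 0.002, -0.008,  0.01 ]), array([-0.0005,  0.0073,  0.0001]))
```

>>> jog_arm(deltas=[[[0,0,0],[0,0.003,0],0],[[0,0,0],[0,0.005,0],0],[[0,0,0],[0,0.007,0],0],[[0,0,0],[0,0.0085,0],0],[[0,0,0],[0,0.0085,0],0]])

```text
time: 3.07
eef_pos: [0.5225, 0.0916, 0.07]
tcp_rot: [0.177, -0.686, 0.686, -0.169]
contact_force: [-5.5, -0.7, 11.3]
opening: 0.005
```

Run:
```python
from m import *
st(); grab('side','side1.png');grab('top','top1.png')
d=cv2.imread('pics/side1.png')[120:290,220:400];cv2.imwrite('pics/zs1.png',cv2.resize(d,None,fx=3,fy=3))
```

```text
t 3.0667 pos [0.5225 0.0916 0.07  ] az -1.078 ydir [-0.011 -0.003 -1.   ] q [-0.02  0.17  2.04 -0.    0.94  1.06] F [-5.5 -0.7 11.3] T [-0.01  1.03  0.02] op 0.005
```

View pics/zs1.png

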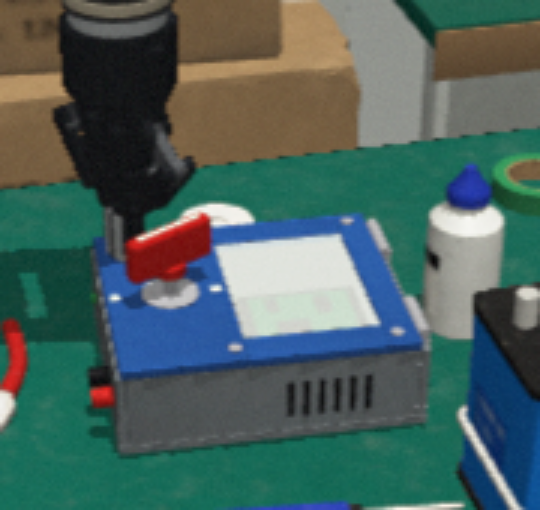

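The side view shows the cover flat on the box, with the wing about half a radian off the marks. The force reads 11 N down, so the cover is seated. Next I lift and look again.

Run:
```python
from m import *
p=fx(-.055,0,.17);print(p,delta(p,-1.07))
```

```text
[0.54430234 0.03530166 0.17      ] (array([ 0.003, -0.008,  0.011]), array([ 0.0085, -0.1001,  0.0596]))
```

>>> jog_arm(deltas=[[[0,0,0],[0,-0.03,0],0],[[0,0,0],[0,-0.06,0],0],[[0,0,0.01],[0,-0.1,0.0],1],[[0,0,0.01],[0.008,-0.1,0.03],1],[[0,0,0.01],[0.008,-0.1,0.06],1],[[0,0,0.01],[0.008,-0.1,0.06],1],[[0,0,0.01],[0.008,-0.1,0.06],1],[[0,0,0.01],[0.008,-0.1,0.06],1]])

```text
time: 3.83
eef_pos: [0.5446, 0.0354, 0.1695]
tcp_rot: [-0.173, 0.687, -0.685, 0.172]
contact_force: [0.8, -0.4, 0.8]
opening: 0.847
```

Run:
```python
from m import *
st()
for n in('side','top','wrist'):
    d=grab(n,n+'2.png');P=cloud(d);hsv=cv2.cvtColor(d['pixels'],cv2.COLOR_BGR2HSV);H,S,V=[hsv[...,i].astype(int) for i in range(3)]
    F=np.stack([(P-O)@X,(P-O)@Y,P[...,2]],-1)
    rd=((H<8)|(H>172))&(S>120)&reg(d,F,[-.12,-.06,.085],[.0,.06,.13])
    Q=F[rd];print(n,rd.sum(),Q.min(0) if len(Q) else 0,Q.max(0) if len(Q) else 0)
    bl=(H>100)&(H<125)&(S>150)&reg(d,F,[-.12,-.1,.05],[.12,.1,.1]);B=F[bl]
    c=B.mean(0);nn=np.linalg.svd(B-c,full_matrices=False)[2][2];print('cover z',np.percentile(B[:,2],[5,50,95]),nn,np.percentile(B,[.5],0),np.percentile(B,[99.5],0))
    top=rd&(F[...,2]>.112)
    if len(Q)>20:
        rr=cv2.minAreaRect((Q[:,:2]*1000).astype(np.float32));print(rr)
```

```text
t 3.8333 pos [0.5446 0.0354 0.1695] az -1.078 ydir [-0.003  0.002 -1.   ] q [-0.12  0.06  1.95  0.    1.13  0.96] F [ 0.8 -0.4  0.8] T [-0.06  0.05  0.  ] op 0.847
side 397 [-0.08400204 -0.02129755  0.08546891] [-0.02764986  0.01836893  0.12080892]
cover z [0.06571369 0.06897493 0.07100187] [ 6.00205247e-05  6.21455211e-03 -9.99980688e-01] [[-0.09721669 -0.08268861  0.06251199]] [[0.09120303 0.08100499 0.07199531]]
((-55.096195220947266, -3.485881805419922), (63.706363677978516, 15.555109024047852), 28.107810974121094)
top 0 0 0
cover z [0.0664589  0.06973996 0.07286149] [-0.0111838  -0.01415322  0.99983729] [[-0.03386978 -0.07897187  0.06628005]] [[0.01750704 0.06155576 0.07383498]]
wrist 1585 [-0.08572227 -0.01755287  0.08791376] [-0.02818229  0.02121489  0.12158463]
cover z [0.06866153 0.06982688 0.07093899] [9.16627609e-04 8.56161702e-05 9.99999576e-01] [[-0.09870769 -0.07893661  0.06792597]] [[0.09010631 0.08268035 0.07155385]]
((-56.88268280029297, 1.9117374420166016), (62.217018127441406, 20.991727828979492), 20.64743423461914)
```

View pics/wrist2.png

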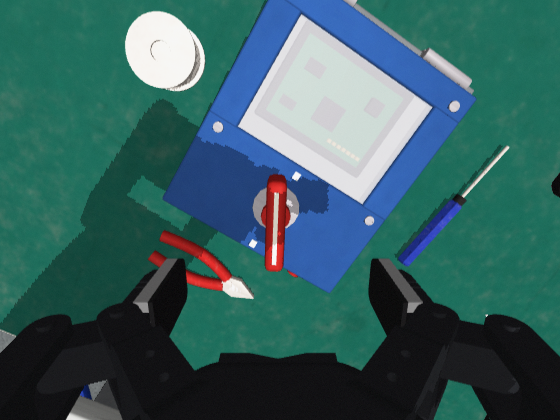

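The wrist view shows the wing at (276,222) with its white line. The white marks are at (297,176) and (253,243), and the cover is flat. Now I measure both.

```bash
cat >> m.py <<'E'
def ray(d,u,v,z):
    T=np.array(d['T']);r=T[:3,:3]@np.array([(u-d['cx'])/d['fx'],-(v-d['cy'])/d['fy'],-1]);o=T[:3,3]
    return o+r*(z-o[2])/r[2]
def line(d,sel,z):
    v,u=np.where(sel);A=np.array([ray(d,a,b,z)[:2] for a,b in zip(u,v)])
    c=A.mean(0);w=np.linalg.svd(A-c,full_matrices=False)[2][0]
    return c,np.arctan2(w[1],w[0]),np.ptp((A-c)@w)
E
python3 - <<'E'
from m import *
d=L('wrist2.png');hsv=cv2.cvtColor(d['pixels'],cv2.COLOR_BGR2HSV);S=hsv[...,1].astype(int);Vv=hsv[...,2].astype(int)
H=hsv[...,0].astype(int)
w=(S<70)&(Vv>170);win=np.zeros_like(w);win[150:280,235:310]=1;w&=win
n,lab,stt,c=cv2.connectedComponentsWithStats(w.astype(np.uint8))
for k in range(1,n):
    if stt[k,4]>8: print(k,stt[k],c[k])
E
```

```text
1 [277 150  33  21 374] [297.94919786 156.70320856]
2 [292 172   9   9  52] [295.94230769 175.73076923]
3 [272 193   7  72 317] [274.86435331 227.89589905]
4 [286 199   7   8  34] [289.         202.44117647]
5 [286 212  12  16  81] [291.95061728 218.54320988]
6 [249 239   8   9  47] [252.4893617  243.19148936]
```

Run:
```python
from m import *
d=L('wrist2.png')
hsv=cv2.cvtColor(d['pixels'],cv2.COLOR_BGR2HSV);S=hsv[...,1].astype(int);Vv=hsv[...,2].astype(int)
w=(S<70)&(Vv>170)
n,lab,stt,c=cv2.connectedComponentsWithStats(w.astype(np.uint8))
k=lab[228,274]; print(line(d,lab==k,.120))
a=ray(d,295.94,175.73,.07);b=ray(d,252.49,243.19,.07);print('marks',a,b,(a+b)/2,'az',np.arctan2(*(a-b)[1::-1]),np.linalg.norm(a-b))
print('pred',fx(-.055,0,.07)); st()
```

```text
(array([0.54268546, 0.03727109]), np.float64(-2.6842883738453014), np.float64(0.049511345595714))
marks [0.57234481 0.03513775 0.07      ] [0.50534862 0.03906286 0.07      ] [0.53884672 0.03710031 0.07      ] az -0.05852008068820354 0.06711107598262332
pred [0.54430234 0.03530166 0.07      ]
t 3.9833 pos [0.5443 0.036  0.1693] az -1.077 ydir [-0.003  0.002 -1.   ] q [-0.12  0.06  1.95  0.    1.13  0.96] F [-0.4 -0.2 -0.4] T [ 0.07 -0.09 -0.  ] op 0.997
```

Run:
```python
from m import *
print(delta([.5433,.0365,.092],-1.114))
```

```text
(array([0.003, 0.037, 0.002]), array([ 0.0006,  0.0773, -0.0007]))
```

>>> jog_arm(deltas=[[[0,0.037,0],[0,0.03,-0.001],1],[[0,0.037,0],[0,0.06,-0.001],1],[[0,0.037,0],[0.001,0.077,-0.001],1],[[0,0.037,0],[0.001,0.077,-0.001],1],[[0,0.037,0],[0.001,0.077,-0.001],0],[[0,0.037,0],[0.001,0.077,-0.001],0],[[0,0.037,0],[0.001,0.077,-0.001],0],[[0,0.037,0],[0.001,0.077,-0.001],0],[[0,0.037,0],[0.001,0.077,-0.001],0],[[0,0.037,0],[0.001,0.077,-0.001],0]], force=30)

```text
time: 4.82
eef_pos: [0.5433, 0.0369, 0.0935]
tcp_rot: [-0.16, 0.69, -0.688, 0.16]
contact_force: [-3.7, 9.5, 2.6]
opening: 0.15
```

Run:
```python
from m import *
st();d=grab('wrist','wrist3.png')
```

```text
t 4.8167 pos [0.5433 0.0369 0.0935] az -1.114 ydir [-0.002  0.003 -1.   ] q [-0.12  0.16  2.    0.    0.98  0.99] F [-3.7  9.5  2.6] T [ 1.72  0.73 -0.04] op 0.15
```

View pics/wrist3.png

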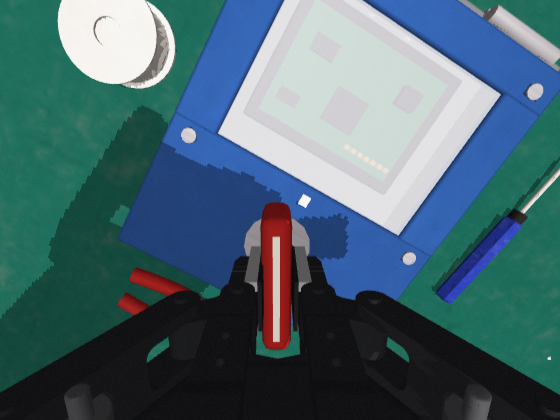

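The wing is held between the pads at (276,275). The side force of about 10 N means I am about 1 mm off the axis, so I correct that while turning onto the marks.

>>> jog_arm(deltas=[[[0,0.0,0],[0,0,-0.001],0],[[0,0.1,0],[0,0,-0.001],0],[[0,0.2,0],[0,0,-0.001],0],[[0,0.3,0],[0,0,-0.001],0],[[0,0.4,0],[0,0,-0.001],0],[[0,0.5,0],[0,0,-0.001],0],[[0,0.518,0],[0,0,-0.001],0],[[0,0.518,0],[0,0,-0.001],0]])

```text
time: 5.53
eef_pos: [0.5431, 0.0372, 0.0934]
tcp_rot: [0.021, 0.707, -0.706, -0.021]
contact_force: [1.4, -3.0, -0.3]
opening: 0.144
```

Run:
```python
from m import *
st();d=grab('wrist','wrist4.png');st()
```

```text
t 5.5333 pos [0.5431 0.0372 0.0934] az -1.63 ydir [-0.001  0.002 -1.   ] q [-0.12  0.16  2.    0.    0.98  1.51] F [ 1.4 -3.  -0.3] T [-0.72 -0.12 -0.  ] op 0.144
t 5.5833 pos [0.5431 0.0372 0.0934] az -1.63 ydir [-0.001  0.002 -1.   ] q [-0.12  0.16  2.    0.    0.98  1.51] F [-0.2 -3.8  0.2] T [-0.79 -0.1   0.02] op 0.144
```

View pics/wrist4.png

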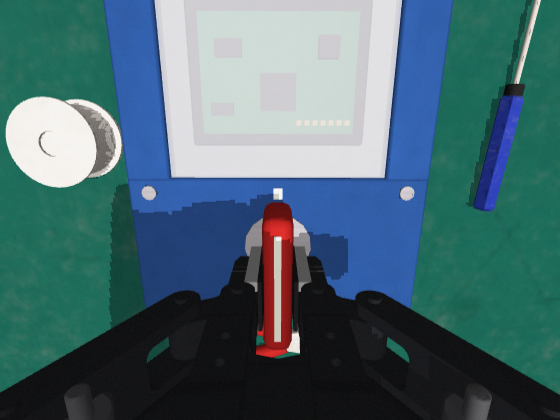

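The wing now lies in line with the rear mark at (278,194). Pushing it in.

>>> jog_arm(deltas=[[[0,0,0],[0,0.0,0],0],[[0,0,0],[0,0.003,0],0],[[0,0,0],[0,0.006,0],0],[[0,0,0],[0,0.009,0],0],[[0,0,0],[0,0.012,0],0],[[0,0,0],[0,0.0145,0],0],[[0,0,0],[0,0.015,0],0],[[0,0,0],[0,0.015,0],0]], force=50)

```text
time: 6.25
eef_pos: [0.5433, 0.0372, 0.0804]
tcp_rot: [0.02, 0.707, -0.706, -0.021]
contact_force: [-5.7, -1.4, 12.1]
opening: 0.143
```

Run:
```python
from m import *
st()
for n in('wrist','side'):
    d=grab(n,n+'5.png');P=cloud(d);hsv=cv2.cvtColor(d['pixels'],cv2.COLOR_BGR2HSV);H,S,V=[hsv[...,i].astype(int) for i in range(3)]
    F=np.stack([(P-O)@X,(P-O)@Y,P[...,2]],-1)
    rd=((H<8)|(H>172))&(S>120)&reg(d,F,[-.12,-.06,.075],[.0,.06,.13])
    print(n,rd.sum(),np.percentile(F[rd],[1,50,99],0))
```

```text
t 6.25 pos [0.5433 0.0372 0.0804] az -1.629 ydir [-0.002  0.001 -1.   ] q [-0.12  0.18  2.    0.    0.96  1.51] F [-5.7 -1.4 12.1] T [-0.48  0.99  0.  ] op 0.143
wrist 3432 [[-0.08692231 -0.0048084   0.08219498]
 [-0.047479    0.00131974  0.10492494]
 [-0.02541349  0.00783128  0.10708055]]
side 274 [[-0.08668756 -0.01163632  0.07590088]
 [-0.06771188 -0.00467155  0.0928668 ]
 [-0.02611814  0.00113404  0.10638183]]
```

View pics/wrist5.png

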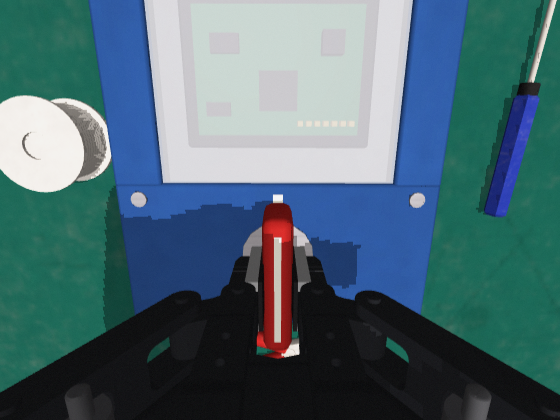

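The wing top now stands at about 106–107 mm, which matches fully in, with 12 N at the stop. Next is a quarter turn anticlockwise.

>>> jog_arm(deltas=[[[0,0,0],[0,0.0005,0],0],[[0,-0.1,0],[0,0.0005,0],0],[[0,-0.2,0],[0,0.0005,0],0],[[0,-0.3,0],[0,0.0005,0],0],[[0,-0.4,0],[0,0.0005,0],0],[[0,-0.5,0],[0,0.0005,0],0],[[0,-0.6,0],[0,0.0005,0],0],[[0,-0.7,0],[0,0.0005,0],0],[[0,-0.785,0],[0,0.0005,0],0],[[0,-0.785,0],[0,0.0005,0],0]])

```text
time: 7.18
eef_pos: [0.5433, 0.0374, 0.0805]
tcp_rot: [-0.253, 0.661, -0.66, 0.252]
contact_force: [-3.2, -1.2, 6.4]
opening: 0.142
```

Run:
```python
from m import *
st();print(delta([.5432,.0372,.080],-.061))
```

```text
t 7.1833 pos [0.5433 0.0374 0.0805] az -0.841 ydir [-0.002  0.002 -1.   ] q [-0.12  0.18  2.    0.    0.96  0.72] F [-3.2 -1.2  6.4] T [-0.32  0.49  0.05] op 0.142
(array([ 0.003, -0.78 , -0.   ]), array([0.0002, 0.0005, 0.0001]))
```

>>> jog_arm(deltas=[[[0,-0.1,0],[0,0.0005,0],0],[[0,-0.2,0],[0,0.0005,0],0],[[0,-0.3,0],[0,0.0005,0],0],[[0,-0.4,0],[0,0.0005,0],0],[[0,-0.5,0],[0,0.0005,0],0],[[0,-0.6,0],[0,0.0005,0],0],[[0,-0.7,0],[0,0.0005,0],0],[[0,-0.785,0],[0,0.0005,0],0],[[0,-0.785,0],[0,0.0005,0],0],[[0,-0.785,0],[0,0.0005,0],0]])

```text
time: 8.02
eef_pos: [0.5432, 0.0376, 0.0805]
tcp_rot: [-0.486, 0.515, -0.512, 0.486]
contact_force: [-2.7, -1.0, 5.9]
opening: 0.141
```

Run:
```python
from m import *
st();d=grab('wrist','wrist6.png')
```

```text
t 8.0167 pos [0.5432 0.0376 0.0805] az -0.055 ydir [-0.003  0.002 -1.   ] q [-0.12  0.18  2.    0.    0.96 -0.06] F [-2.7 -1.   5.9] T [-0.32  0.42  0.05] op 0.141
```

View pics/wrist6.png

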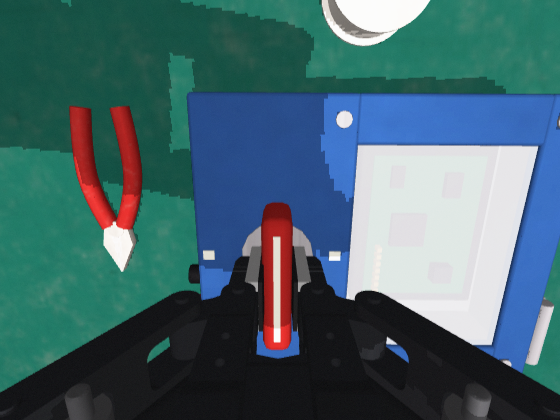

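The wing at (277,275) lies square across the marks at (209,255) and (335,256). Letting go and retreating upward.

>>> jog_arm(deltas=[[[0,0,0],[0,0,0],0.5],[[0,0,0],[0,0,0],0.5],[[0,0,0],[0,0,0],0.6],[[0,0,0],[0,0,0],0.6],[[0,0,0],[0,-0.02,0],0.6],[[0,0,0],[0,-0.05,0],0.6],[[0,0,0],[0,-0.08,0],0.6],[[0,0,0],[0,-0.11,0],0.6],[[0,0,0],[0,-0.13,0],0.6],[[0,0,0],[0,-0.13,0],0.6]])

```text
time: 8.9
eef_pos: [0.5467, 0.0372, 0.2164]
tcp_rot: [0.484, -0.512, 0.515, -0.488]
contact_force: [0.8, 0.2, 0.1]
opening: 0.595
```

Run:
```python
from m import *
st()
for n in('wrist','side'):
    d=grab(n,n+'7.png');P=cloud(d);hsv=cv2.cvtColor(d['pixels'],cv2.COLOR_BGR2HSV);H,S,V=[hsv[...,i].astype(int) for i in range(3)]
    F=np.stack([(P-O)@X,(P-O)@Y,P[...,2]],-1)
    rd=((H<8)|(H>172))&(S>120)&reg(d,F,[-.12,-.06,.08],[.0,.06,.13])
    print(n,rd.sum(),np.percentile(F[rd],[1,50,99],0),cv2.minAreaRect((F[rd][:,:2]*1000).astype(np.float32)))
    bl=(H>100)&(H<125)&(S>150)&reg(d,F,[-.12,-.1,.05],[.12,.1,.1]);B=F[bl]
    c=B.mean(0);nn=np.linalg.svd(B-c,full_matrices=False)[2][2];print('cover',np.percentile(B[:,2],[5,50,95]),nn)
    if n=='wrist':
        w=(S<70)&(V>170)&reg(d,F,[-.12,-.06,.1],[.0,.06,.13])
        nl,lab,stt,cc=cv2.connectedComponentsWithStats(w.astype(np.uint8));k=1+stt[1:,4].argmax();print(stt[k],line(d,lab==k,.106))
d=cv2.imread('pics/side7.png')[120:290,200:400];cv2.imwrite('pics/zs7.png',cv2.resize(d,None,fx=3,fy=3))
```

```text
t 8.9 pos [0.5467 0.0372 0.2164] az -0.055 ydir [ 0.007  0.001 -1.   ] q [-0.12  0.02  1.91  0.    1.21 -0.06] F [0.8 0.2 0.1] T [-0.04 -0.01  0.01] op 0.595
wrist 925 [[-0.0657097  -0.02772115  0.08020606]
 [-0.05675236  0.00499057  0.10507514]
 [-0.04874426  0.03332079  0.1071402 ]] ((-57.69279479980469, 2.4344959259033203), (20.219911575317383, 62.018741607666016), 0.7989668250083923)
cover [0.06867729 0.06986272 0.0710241 ] [-9.31479695e-04 -2.27120823e-04 -9.99999540e-01]
[271 175   3  57 171] (array([0.54199663, 0.03721835]), np.float64(-1.6295072780481086), np.float64(0.04884564979682661))
side 158 [[-0.06264266 -0.03264519  0.08080858]
 [-0.05836083 -0.0240581   0.10125994]
 [-0.04938376  0.02760714  0.10627727]] ((-56.68548583984375, -2.454761505126953), (13.492242813110352, 61.99081039428711), 2.2224318981170654)
cover [0.06590213 0.06901481 0.07082378] [-1.39931237e-04 -5.80039460e-03  9.99983168e-01]
```

View pics/wrist7.png

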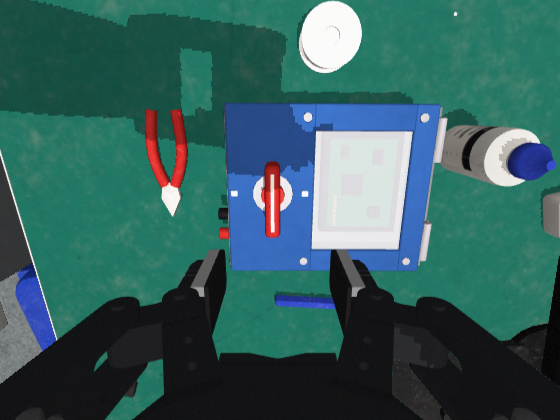

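View pics/zs7.png

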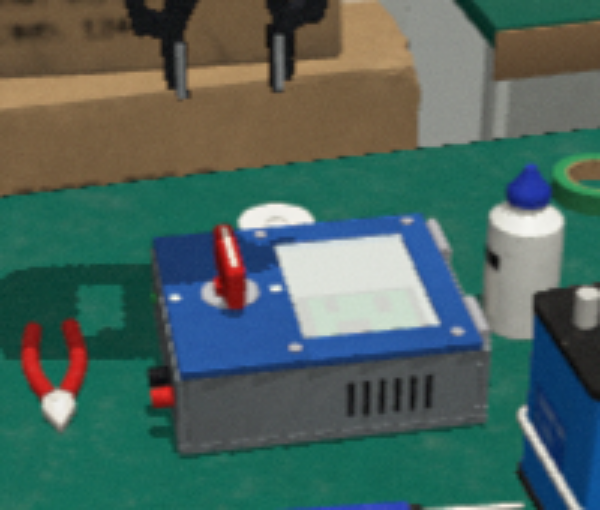

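The wing is square across the marks, the cover is flat, nothing nearby has moved, and the gripper is 110 mm clear.

Run:
```python
from m import *
st();print(ctrl.sign_off())
```

```text
t 9.0 pos [0.5439 0.0374 0.2109] az -0.055 ydir [-0.002  0.002 -1.   ] q [-0.12  0.02  1.92  0.    1.21 -0.06] F [-0.4  0.5 -1. ] T [-0.01  0.03 -0.01] op 0.597
the job is handed in; nothing more can be done
None
```

The cover is shut and locked, and I handed the job in at about 9 s of the 51 s allowed; sign-off gives no verdict. I pushed the cover shut with closed fingertips at its front left. I then turned the wing about 0.52 rad back onto the white marks, pushed it in to its stop (about 12 N), turned it a quarter turn anticlockwise and let go.

**Last checks:**
- **Cover:** it lies flat, with its top at about 70 mm.
- **Fastener:** the wing top stands at about 106 mm, which matches fully in. The wing sits about 1.57 rad from the marks.
- **Robot:** the gripper is about 110 mm clear of the wing and touching nothing.
- **Bystanders:** the spool, bottle, screwdriver and cutters look undisturbed in the final pictures. I judged this by eye and did not measure their positions.

**Disagreements:**
- The cameras placed the fastener's axis a few millimetres apart, which gave about 10 N of side force when I first gripped the wing. I shifted about 1 mm and it fell to about 4 N.
- The gripper travelled 13 mm on the push, while the wing top dropped about 14 mm. I took the wing height as the better measure.
- I did not pull on the cover to test the lock.

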